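# Bed a mounted sample level under a guided plate

### The arm

A 6-joint arm with a two-finger parallel gripper is mounted at the origin on a cart in front of the work surface, level with it; the furniture and walls round the work are solid. World frame = base frame: x ahead of the robot, y to its left, z up, the work surface at z = 0. Lengths are in m, angles in rad, forces in N, time in s.
With the tool pointing down it reaches from about 0.375 to 0.975 m from the base axis. Payload 3.8 kg.
Tool frame: the origin (TCP) lies midway between the tips of the shut fingers; the grasp point (between the pads) lies 19 mm behind it; z points along the fingers, y is the line along which they close (so a half turn about z gives the same grasp; the last joint's range is limited). The gripper opens to 85 mm and grips with 20 to 120 N. Pads are 22 mm wide; open, the fingers measure 114 mm over their backs; the gripper's body (76 mm by 85 mm) begins 54 mm behind the grasp point. The pads swing forward as they close: fully open they stand 13 mm farther back than shut.
Start: joints at [-1.181, 0.264, 1.604, -0, 1.274, -0.037], TCP at [0.279, -0.614, 0.21] pointing down, gripper open.
Joint ranges: [-2.63, 2.63], [-0.94, 2.18], [0.31, 2.57], [-1.31, 4.45], [0, 2.66], [-2.55, 2.55]. Speed limits (rad/s): [2.57, 2.57, 3.14, 3.14, 3.14, 3.14].

### API

Orientations are given as a rotation vector (axis times angle).
In Python, from workcell import bot gives the robot as it stands.
- The arm moves only by the tool jog_arm, never from a script. Its argument "motion" is a list of rows, each a list of 5 numbers: the opening, from -1 (shut) to 1 (fully open), then the shift along the tool's x, y, z in mm, then the turn about the tool's z in degrees. In form: [[claw, x, y, z, twist], ...]. A call has 1 to 10 rows; each row shifts and turns the commanded pose from where the row before left it, along the tool's axes as they then stand; what a row does not reach is not made up. A row lasts 1/12 s, in which the tool goes at most 41.7 mm and 7.16 degrees, less where a joint would pass 70% of its speed; a pose out of reach is approached as far as the arm can. A call with a gripper value outside its range is refused whole. The fingers move at their own pace and stop on an object; "force" is the grip in N (left out, the last holds). Time passes only in rows, so rows that do not move let the fingers close. It gives the time, the measured TCP pose, the force, the opening and the grip force at its end, in the units of the state.
- bot.read_state(): the state, without advancing time (a new reading comes with each control period).
- bot.read_camera(name): name is "scene" or "top" or "wrist"; returns (picture, depth): 384x512x3 uint8, red, green, blue; 384x512 float32, m along the optical axis (not along the pixel's ray), 0 where there is no reading.
- bot.get_calibration(name): a dict with "vfov" (degrees; the focal length in pixels is half the picture's height over the tangent of half this angle, whatever the lens; pixels are square), "cx", "cy" (the principal point, pixels), "rvec" (rotation vector, rad) and "tvec" (3), from world to camera coordinates, as OpenCV has them; the wrist camera has in their place "tool_from_camera" (4x4, takes a point from camera to tool coordinates, whose origin is the TCP and whose axes are the flange's). Camera axes: x right, y down, z forward; pixel columns grow to the right and rows downward; lengths in m; the calibration is good to about 2 mm. A picture is of the moment at which its call begins: read the wrist's pose just before it. get_calibration takes no time and is no camera call.
- bot.finish_job(): hands the job in; it is judged then, once.
The state is a dict: "time": time; "q": joint angles; "joint_vel": joint speeds; "joint_torque": joint torques, N m; "tool_pos": TCP position; "tcp_rot": TCP orientation; "wrist_force": force on the tool from outside, world axes, zero at the start; "torque": the same for the moment, N m; "width": opening from 0.0 (shut) to 1.0 (fully open); "grip_force": force on a finger pad.
Only numpy, scipy, OpenCV 4.12 (cv2) and the standard library are available. Lean on these libraries where they do the work, as an engineer would, in place of code of your own. Each camera call takes 0.05 s, during which the arm holds its last target. There are 200 camera calls.

### The job

Pick the mounted metal sample that is 30 mm across (the other two are narrower) and set it gently, flat, into the shallow cup of the two-rod bedding fixture. Then lower the drilled guide plate squarely over both rods onto the sample and press it steadily down, the cup giving way stiffly, until you feel it seat on the two stop collars with about 15 N (beyond the resistance of the cup) for half a second; never bring 30 N between plate and fixture, whether by jamming or by overpressing. Let go and leave the plate seated there, the other things undisturbed.

Things in the scene. Friction and masses are not known exactly. Their poses are not given: they have to be found in the camera images.
- fixture: fixed bedding fixture: dark base 90 (x) x 190 (y) x 16 mm, two upright steel rods at its y = -60 and +60 mm, 12 mm thick, tops 122 mm above the bench (last 6 mm taper to 7 mm). On each rod a 22 mm wide stop collar is clamped, both level; their tops are 32 to 50 mm above the bench, set differently each time, not measured. Origin: underside centre; y along the row of rods, z up; half-turn symmetric
- seat (a point): centre of the cup floor on the pedestal midway between the rods. Cup 37 mm wide inside, 45 outside, rim 3 mm high. The pedestal is a stiff vertical slide: it yields downward at about 7 N, well past collar level, and stays where pushed (nothing raises it). At the start its floor is 41 to 46 mm above the bench; do not press it down before the plate does
- guide_plate: loose guide plate, 0.28 to 0.46 kg: aluminium bar 44 (x) x 160 (y) x 16 mm with two vertical 14.4 mm through holes at its y = -60 and +60 mm, each with a 23 mm brass collar rising 8 mm above the plate (bore 24 mm long in all), and a black grip in the middle. Origin: centre of the flat underside; z up; a half turn looks the same. Starts flat on the bench, grip up
- plate_grip (a point): centre of the black grip of the guide plate, 38 mm above the plate's underside. The grip is 16 mm thick (plate's x), 54 mm long (plate's y) and reaches from 16 to 56 mm above the underside
- section_mid (a point): centre, half-way up, of the mounted sample to be bedded: a plain disc 30 mm in diameter and 15 mm high, about 20 g, axis z, standing on the bench at the start; the only disc 30 mm across
- section_e: bystander: another mounted sample, disc 25 mm in diameter, 15 mm high; origin at the centre of its underside; leave alone
- section_b: bystander: a low mounted sample, disc 25 mm in diameter, 9 mm high; origin at the centre of its underside; leave alone
- loupe: bystander: black stand loupe 38 mm in diameter, 34 mm high; origin at the centre of its underside; leave alone
- objective_case_b: bystander: dark round screw-top case 38 mm in diameter, 57 mm high; origin at the centre of its underside; leave alone
- section_f: the same 30 mm sample, its origin at the centre of its underside
Things that resemble listed ones, but are neither listed nor needed, are in the scene too. Of the things that look like the section_f, the smallest one is meant.

How it is judged:
On the way, in this order (a step that is already met when the one before it is completed fails the run):
1. the 30 mm sample sits flat in the cup, let go (horizontal distance between section_mid and seat below 0.005 m and z of section_mid in the frame of seat between 0.0055 and 0.0095 m and angle between section_mid's own z axis and vertical below 0.08 rad and contact force between the fingers and section_f below 0.1 N), for 0.2 s.
2. the guide plate is threaded square over both rods (horizontal distance between section_mid and seat below 0.005 m and z of section_mid in the frame of seat between 0.0055 and 0.0095 m and angle between section_mid's own z axis and vertical below 0.08 rad and horizontal distance between plate_grip and fixture below 0.004 m and angle between the y axis of guide_plate and the y axis of fixture, either way round below 0.06 rad and angle between plate_grip's own z axis and vertical below 0.06 rad and z of plate_grip in the frame of fixture below 0.15 m), for 0.05 s.
3. the plate is pressed home on the stop collars with more than 8 N (the centres of collars_c0 and c1 lie 5.5 mm below their tops) (horizontal distance between section_mid and seat below 0.005 m and z of section_mid in the frame of seat between 0.0055 and 0.0095 m and angle between section_mid's own z axis and vertical below 0.08 rad and horizontal distance between plate_grip and fixture below 0.004 m and angle between the y axis of guide_plate and the y axis of fixture, either way round below 0.06 rad and angle between plate_grip's own z axis and vertical below 0.06 rad and z of each of collars_c0, collars_c1 in the frame of guide_plate above -0.007 m and contact force between guide_plate and fixture above 8 N), for 0.25 s.
At the end, for the whole second after the job is handed in: Plate released, at rest over both rods, underside within 1.5 mm of the stop collars, within 4 mm of the fixture's centre and 0.06 rad of square and level; the 30 mm sample flat in the cup within 5 mm of its centre, its top touching or within 2 mm of the plate (horizontal distance between section_mid and seat below 0.005 m and z of section_mid in the frame of seat between 0.0055 and 0.0095 m and angle between section_mid's own z axis and vertical below 0.08 rad and horizontal distance between plate_grip and fixture below 0.004 m and angle between the y axis of guide_plate and the y axis of fixture, either way round below 0.06 rad and angle between plate_grip's own z axis and vertical below 0.06 rad and z of each of collars_c0, collars_c1 in the frame of guide_plate above -0.007 m and z of section_mid in the frame of guide_plate above -0.0095 m and linear speed of guide_plate below 0.01 m/s and contact force between the fingers and guide_plate below 0.1 N).
It fails at once if more than 30 N between the guide plate and the fixture (jamming, dropping or overpressing) (contact force between guide_plate and fixture above 30 N).
It fails at once if one of the bystanders (two smaller samples, loupe, objective case) is moved by more than 20 mm (distance of any of section_e, section_b, loupe, objective_case_b from where it was at the start of the episode above 0.02 m).
It also fails if it takes over 67 s, if anything falls off the work surface, if the arm or the gripper's body presses on something with over 40 N, if the wrist force passes 120 N, or if a joint passes its speed limit or range.

## Working session

There is one attempt and no reset: what is moved stays moved. The work goes in short steps, Python scripts to look and compute and a tool call to move; the robot and the scene stay as the last step left them, time stands still between calls to the robot, and variables do not carry over. Pictures are saved under pics/ and viewed, at most 10 in all, crops included, and the job is handed in when it is done.

Besides the shell and the picture viewer there is one more tool, called after ">>>" as name(argument=value, ...) on one line, values as JSON. jog_arm: Moves the arm, as the interface text tells. Its arguments: {"type":"object","properties":{"motion":{"type":"array"},"force":{"type":"number"}},"required":["motion"]}

```bash
mkdir -p pics; ls
cat > h.py <<'E'
import numpy as np,cv2
from workcell import bot
from scipy.spatial.transform import Rotation as R
def cam(name):
    s=bot.read_state(); im,d=bot.read_camera(name); c=bot.get_calibration(name)
    f=192/np.tan(np.radians(c['vfov'])/2)
    if name=='wrist':
        T=np.eye(4);T[:3,:3]=R.from_rotvec(s['tcp_rot']).as_matrix();T[:3,3]=s['tool_pos'];T=T@np.array(c['tool_from_camera'])
    else:
        M=np.eye(4);M[:3,:3]=R.from_rotvec(np.ravel(c['rvec'])).as_matrix();M[:3,3]=np.ravel(c['tvec']);T=np.linalg.inv(M)
    return im,d,(f,c['cx'],c['cy'],T)
def ray(K,u,v,z):
    f,cx,cy,T=K; r=T[:3,:3]@np.array([(u-cx)/f,(v-cy)/f,1]); return T[:3,3]+r*(z-T[2,3])/r[2]
def cloud(d,K):
    f,cx,cy,T=K; v,u=np.mgrid[:d.shape[0],:d.shape[1]]
    P=np.stack([(u-cx)/f*d,(v-cy)/f*d,d],-1)@T[:3,:3].T+T[:3,3]; P[d==0]=np.nan; return P
def save(n,im): cv2.imwrite('pics/'+n,im[...,::-1])
E
python3 - <<'E'
from h import *
ims=[]
for n in('top','scene'):
    im,d,K=cam(n); c=bot.get_calibration(n); print(c,d.min(),d.max()); save(n+'0.png',im); np.savez(n+'0.npz',im=im,d=d,T=K[3],k=K[:3])
s=bot.read_state();print(s)
E
```

```text
pics
{'vfov': 47.615215421514165, 'cx': 258.36617008973644, 'cy': 192.87690206905089, 'rvec': array([ 2.13224579, -2.15264645,  0.1670293 ]), 'tvec': array([0.00657547, 0.51066767, 1.1086436 ])} 0.0 1.9092318
{'vfov': 44.195090775109804, 'cx': 257.62021339955186, 'cy': 189.0667773134117, 'rvec': array([ 1.19160335, -2.28695748,  1.01315893]), 'tvec': array([0.31423845, 0.32802377, 0.96083075])} 0.0 2.9275427
{'time': 0.1, 'q': array([-1.18091314e+00,  2.64650912e-01,  1.60525234e+00,  4.79205526e-06,
        1.27369113e+00, -3.68915363e-02]), 'joint_vel': array([-0.00032595, -0.00177981, -0.00389963,  0.00023292,  0.00026017,
       -0.00018422]), 'joint_torque': array([ 4.42893297e-04, -5.16708255e+01, -3.68589413e+01, -1.14485747e-04,
        6.25662928e-03, -1.76619312e-05]), 'tool_pos': array([ 0.27914429, -0.6138012 ,  0.20889664]), 'tcp_rot': array([-3.06841244e+00, -6.64880566e-01,  5.44655690e-04]), 'wrist_force': array([ 0.26683983, -0.64560075,  1.03395817]), 'torque': array([0.02770729, 0.04351003, 0.04000413]), 'grip_force': 0.0, 'width': 0.9991515953924508}
```

View pics/top0.png

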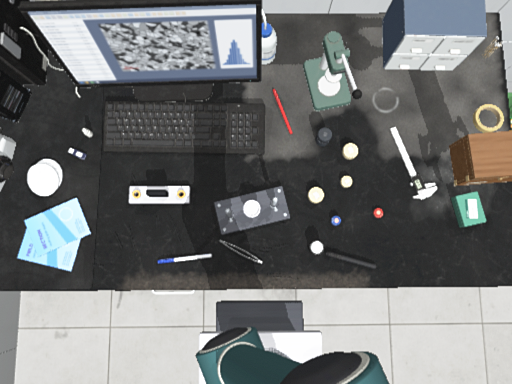

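View pics/scene0.png

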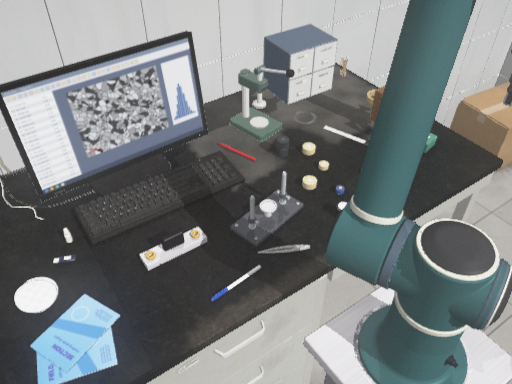

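The top view shows the fixture at about (252,210), the guide plate at (159,194), and pale discs at (350,151), (346,182), (316,195) and (317,247). The scene view agrees. Next I measure sizes and positions.

```bash
cat > m.py <<'E'
from h import *
z=np.load('top0.npz');im,d=z['im'],z['d'];K=(*z['k'],z['T']);P=cloud(d,K)
f=K[0]
print('cam',K[3][:3,3],f)
for u,v in[(350,151),(346,182),(316,195),(317,247),(336,221),(378,213),(324,136)]:
    h=np.nanmedian(P[v-1:v+2,u-1:u+2,2]);
    # bright pixels at top height
    w=P[v-14:v+15,u-14:u+15];m=(abs(w[...,2]-h)<.004)
    n,l=cv2.connectedComponents(m.astype(np.uint8),connectivity=4);m=l==l[14,14]
    vv,uu=np.nonzero(m);zd=d[v,u]
    bb=im[v-14:v+15,u-14:u+15].astype(int);
    print((u,v),'h',h.round(4),'c',ray(K,uu.mean()+u-14,vv.mean()+v-14,h).round(4),'diam',(2*np.sqrt(m.sum()/np.pi)*zd/f).round(4),'col',im[v,u], 'brightdiam',2*np.sqrt((bb.sum(2)>380).sum()/np.pi)*zd/f)
# plate: brass & fixture
print('bench',np.nanmedian(P[225:235,300:310,2]))
for n,(a,b,c,e) in dict(plate=(180,208,120,200),fix=(180,240,208,296)).items():
    w=P[a:b,c:e];
    for lo,hi in((.008,.021),(.02,.03),(.03,.05),(.05,.065),(.09,.14)):
        m=(w[...,2]>lo)&(w[...,2]<hi)
        if m.sum()>2: print(n,lo,hi,m.sum(),np.median(w[m],0).round(4),'rect',[np.round(t,4) for t in cv2.minAreaRect(w[m][:,:2].astype(np.float32))])
E
python3 m.py
python3 -c "
import cv2,numpy as np
a=cv2.imread('pics/top0.png');b=cv2.resize(a[120:265,120:400],None,fx=2.85,fy=2.85,interpolation=cv2.INTER_CUBIC);cv2.imwrite('pics/topcrop.png',b)"
```

```text
cam [0.33513176 0.00489424 1.17370273] 435.1657733279674
(350, 151) h 0.0197 c [ 0.6298 -0.25    0.0197] diam 0.0391 col [253 253 254] brightdiam 0.04388885313189674
(346, 182) h 0.0139 c [ 0.5458 -0.2367  0.0139] diam 0.0289 col [254 254 255] brightdiam 0.03255281694413918
(316, 195) h 0.0208 c [ 0.5091 -0.1531  0.0208] diam 0.0389 col [253 253 254] brightdiam 0.043344591423213855
(317, 247) h 0.0326 c [ 0.3686 -0.1486  0.0326] diam 0.0349 col [255 255 255] brightdiam 0.03388229982845855
(336, 221) h 0.015 c [ 0.4398 -0.2041  0.015 ] diam 0.0246 col [255 250 221] brightdiam 0.02308189957171157
(378, 213) h 0.0086 c [ 0.4602 -0.32    0.0086] diam 0.0249 col [255 252 229] brightdiam 0.02372517519717964
(324, 136) h 0.0557 c [ 0.6657 -0.1756  0.0557] diam 0.0359 col [109 112 116] brightdiam 0.005981338775910123
bench -0.0006519511354413643
plate 0.008 0.021 740 [0.5106 0.2644 0.0157] rect [array([0.5142, 0.2694]), array([0.1612, 0.0445]), np.float64(89.602)]
plate 0.02 0.03 113 [0.5079 0.2577 0.0238] rect [array([0.5114, 0.2704]), array([0.0355, 0.1548]), np.float64(1.7192)]
plate 0.03 0.05 28 [0.5068 0.2555 0.0449] rect [array([0.5074, 0.265 ]), array([0.0138, 0.0499]), np.float64(16.8399)]
plate 0.05 0.065 121 [0.5139 0.2679 0.0554] rect [array([0.5138, 0.2683]), array([0.0158, 0.0527]), np.float64(0.9365)]
fix 0.008 0.021 1949 [0.4679 0.0194 0.0159] rect [array([0.4689, 0.0195]), array([0.0937, 0.1901]), np.float64(13.1594)]
fix 0.02 0.03 72 [0.4769 0.031  0.0206] rect [array([0.4715, 0.0184]), array([0.0849, 0.1834]), np.float64(13.1229)]
fix 0.03 0.05 270 [0.469  0.0188 0.0462] rect [array([0.4697, 0.0209]), array([0.0435, 0.1394]), np.float64(12.0157)]
fix 0.05 0.065 48 [0.4708 0.0291 0.0513] rect [array([0.4701, 0.0215]), array([0.0405, 0.1328]), np.float64(12.309)]
fix 0.09 0.14 49 [0.4622 0.0722 0.1188] rect [array([0.4701, 0.02  ]), array([0.0115, 0.1309]), np.float64(13.32)]
```

View pics/topcrop.png

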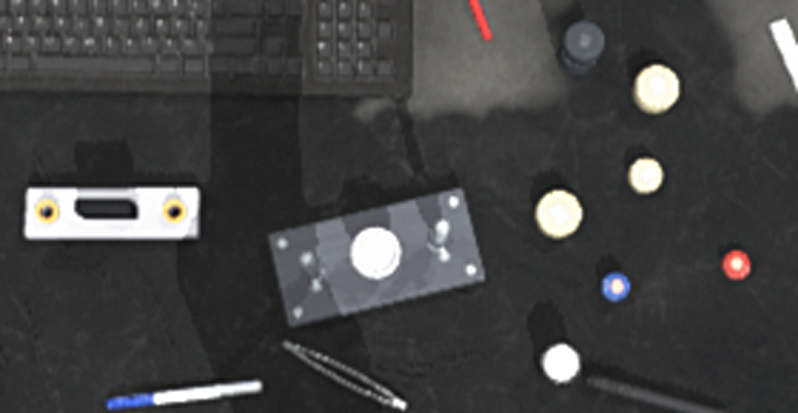

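The 30 mm sample is the cream disc at crop pixel (645,175), world (0.546, -0.237). The 39 mm discs are decoys, the blue and red ones are the small sections, and the white one is the loupe. Moving above the sample now.

>>> jog_arm(motion=[[0.2,28.5,-16.6,4.3,0],[0.2,28.5,-16.6,4.3,0],[0.2,28.5,-16.6,4.3,0],[0.2,28.5,-16.6,4.3,0],[0.2,28.5,-16.6,4.3,0],[0.2,28.5,-16.6,4.3,0],[0.2,28.5,-16.6,4.3,0],[0.2,28.5,-16.6,4.3,0],[0.2,28.5,-16.6,4.3,0],[0.2,28.5,-16.6,4.3,0]], force=20)

```text
time: 0.93
tool_pos: [0.4705, -0.3437, 0.1664]
tcp_rot: [-3.07, -0.665, 0.001]
wrist_force: [0.9, 0.9, -0.5]
width: 0.601
grip_force: 0.0
```

>>> jog_arm(motion=[[0.2,28.5,-16.6,4.3,0],[0.2,28.5,-16.6,4.3,0],[0.2,28.5,-16.6,4.3,0],[0.2,28.5,-16.6,4.3,0],[0.2,0,0,0,-7],[0.2,0,0,0,-7],[0.2,0,0,0,-7],[0.2,0,0,0,-7],[0.2,0,0,0,-7],[0.2,0,0,0,-7]])

```text
time: 1.77
tool_pos: [0.546, -0.2374, 0.1492]
tcp_rot: [-2.622, -1.729, 0.001]
wrist_force: [1.4, -0.3, -0.6]
width: 0.603
grip_force: 0.0
```

>>> jog_arm(motion=[[0.2,0,0,0,-7],[0.2,0,0,0,-7],[0.2,0,0,0,-7],[0.2,0,0,0,-7],[0.2,0,0,0,-7],[0.2,0,0,0,-1.7],[0.2,0,0,0,0],[0.2,0,0,0,0]])

```text
time: 2.43
tool_pos: [0.5461, -0.2376, 0.1494]
tcp_rot: [-1.953, -2.459, 0.0]
wrist_force: [0.1, -0.2, 0.2]
width: 0.6
grip_force: 0.0
```

```bash
cat >> h.py <<'E'
def yaw(s): # tool y yaw, deg
    y=R.from_rotvec(s['tcp_rot']).as_matrix()[:,1]; return np.degrees(np.arctan2(y[1],y[0]))
def delta(s,xyz):
    return R.from_rotvec(s['tcp_rot']).as_matrix().T@(np.array(xyz)-s['tool_pos'])*1000
E
python3 - <<'E'
from h import *
s=bot.read_state();print(s['time'],s['tool_pos'],yaw(s),s['width'],s['wrist_force'])
im,d,K=cam('wrist');save('w0.png',im);np.savez('w0.npz',im=im,d=d,T=K[3],k=K[:3])
P=cloud(d,K)
m=((im[...,0]>150)&(im[...,2]>90)&(P[...,2]>.006)&(P[...,2]<.03)).astype(np.uint8)
n,l,st,c=cv2.connectedComponentsWithStats(m)
for i in range(1,n):
    if st[i,4]>100:
        h=np.nanmedian(P[l==i][:,2]);q=ray(K,*c[i],h);dz=np.nanmedian(d[l==i])
        print(c[i],st[i],h,q.round(4),'dia',2*np.sqrt(st[i,4]/np.pi)*dz/K[0],delta(s,[q[0],q[1],s['tool_pos'][2]]).round(1))
E
```

```text
2.4333 [ 0.54606629 -0.23758294  0.14938906] 13.081199859833323 0.5996950104285032 [ 0.05998766 -0.20822616  0.20171556]
[480.30769231  41.30177515] [449  33  63  17 507] 0.007716558969568799 [ 0.7064 -0.0834  0.0077] dia 0.02187465952709421 [ 1.139e+02  1.911e+02 -1.000e-01]
[237.02879581  69.70942408] [ 214   45   47   51 1910] 0.019881268775910038 [ 0.508  -0.1539  0.0199] dia 0.04173369156739698 [ 90.2 -18.1   0.1]
[147.80748663 110.78877005] [138  98  21  27 374] 0.014544497978097648 [ 0.4372 -0.2054  0.0145] dia 0.019480923823590523 [ 56.  -98.7   0.1]
[496.16013289 200.76910299] [ 472  141   40  106 3010] 0.020811199318210016 [ 0.7714 -0.2125  0.0208] dia 0.058772751868131516 [-2.660e+01  2.252e+02 -2.000e-01]
[256.63782447 171.49814586] [241 155  32  33 809] 0.014472872013843951 [ 0.5445 -0.2377  0.0145] dia 0.030241632100071567 [ 0.3 -1.6  0. ]
[338.03703704 203.97089947] [ 316  182   45   44 1512] 0.019879613603899476 [ 0.6269 -0.2498  0.0199] dia 0.04189101739375554 [-30.2  76.   -0.1]
[155.54028436 230.07582938] [144 219  24  23 422] 0.008630189865998228 [ 0.4586 -0.3218  0.0086] dia 0.023514194603384806 [ -62.2 -104.2    0. ]
[210.21138211 333.57317073] [199 327  24  14 246] 0.007293324287698688 [ 0.5362 -0.4348  0.0073] dia 0.02001886193905538 [-1.899e+02 -5.420e+01 -1.000e-01]
```

View pics/w0.png

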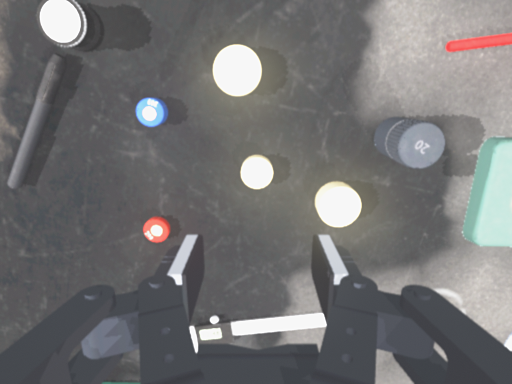

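The wrist view shows the sample at (257,171), 30 mm across, within 1.6 mm of the tool axis. Both fingers are clear of the neighbouring discs, so I descend and grip.

>>> jog_arm(motion=[[0.2,0,-0.8,25,0],[0.2,0,0,30,0],[0.2,0,0,30,0],[0.2,0,0,25,0],[0.2,0,0,15,0],[0.2,0,0,10,0],[0.2,0,0,5,0],[0.2,0,0,2.4,0],[0.2,0,0,0,0],[0.2,0,0,0,0]])

```text
time: 3.32
tool_pos: [0.5467, -0.2384, 0.0087]
tcp_rot: [1.951, 2.459, 0.001]
wrist_force: [-0.7, -0.0, -0.6]
width: 0.6
grip_force: 0.0
```

>>> jog_arm(motion=[[-0.1,0,0,0,0],[-0.2,0,0,0,0],[-0.25,0,0,0,0],[-0.3,0,0,0,0],[-0.4,0,0,0,0],[-0.6,0,0,0,0],[-1,0,0,0,0],[-1,0,0,0,0]], force=20)

```text
time: 3.98
tool_pos: [0.5456, -0.2379, 0.0074]
tcp_rot: [-1.952, -2.461, 0.0]
wrist_force: [-0.3, 0.2, -0.3]
width: -0.003
grip_force: 0.0
```

The fingers shut fully, so the grasp missed. I raise and look.

>>> jog_arm(motion=[[-0.9,0,0,-20,0],[-0.9,0,0,-30,0],[-0.9,0,0,-30,0],[-0.9,0,0,-25,0],[-0.9,0,0,0,0],[-0.9,0,0,0,0]])

```text
time: 4.48
tool_pos: [0.5473, -0.2387, 0.1149]
tcp_rot: [1.949, 2.458, 0.002]
wrist_force: [0.6, -0.5, -0.8]
width: 0.047
grip_force: 0.0
```

```bash
cat > w.py <<'E'
from h import *
import sys
s=bot.read_state();print(s['time'],s['tool_pos'],yaw(s),s['width'],s['wrist_force'])
im,d,K=cam('wrist');save(sys.argv[1]+'.png',im)
P=cloud(d,K)
m=((im[...,0]>150)&(im[...,2]>90)&(P[...,2]>.006)&(P[...,2]<.03)).astype(np.uint8)
n,l,st,c=cv2.connectedComponentsWithStats(m)
for i in range(1,n):
    if st[i,4]>100:
        h=np.nanmedian(P[l==i][:,2]);q=ray(K,*c[i],h);dz=np.nanmedian(d[l==i])
        print(c[i],st[i],h,q.round(4),'dia',2*np.sqrt(st[i,4]/np.pi)*dz/K[0],delta(s,[q[0],q[1],s['tool_pos'][2]]).round(1))
E
python3 w.py w1; python3 -c "
from h import *;print(bot.get_calibration('wrist'))"
```

```text
4.4833 [ 0.54730931 -0.2387249   0.11492219] 13.153633375219249 0.047473400273324536 [ 0.57217117 -0.48261949 -0.83601508]
[492.41126761  34.51267606] [474  28  38  14 355] 0.007752553093853809 [ 0.6951 -0.0874  0.0078] dia 0.01616791437166976 [113.7 178.4   0.3]
[232.48238591  64.13210568] [ 206   35   54   59 2498] 0.01994430933557731 [ 0.508  -0.1538  0.0199] dia 0.04182206669432388 [ 91.7 -18.9  -0.3]
[131.11178862 111.        ] [119  97  25  30 492] 0.014561768581919127 [ 0.437  -0.2055  0.0146] dia 0.019715620875388855 [ 57.5 -99.9  -0.5]
[254.89733465 178.92596249] [ 238  161   35   37 1013] 0.01449099480284849 [ 0.5444 -0.2374  0.0145] dia 0.03014273401788479 [ 1.9 -2.5 -0. ]
[345.70407623 215.1392271 ] [ 321  191   51   49 1889] 0.019857893887427702 [ 0.6266 -0.2496  0.0199] dia 0.04184055454178156 [-28.6  74.7   0.4]
[505.20338983 234.87288136] [495 190  17  71 708] 0.02016140272517683 [ 0.7671 -0.2357  0.0202] dia 0.02614118362813573 [-47.  214.7   0.9]
[142.20736434 243.58527132] [129 232  27  24 516] 0.008652072028334595 [ 0.4586 -0.3216  0.0087] dia 0.023334767409373666 [ -60.6 -105.3   -0.2]
{'vfov': 61.06106926646296, 'cx': 257.38286690121623, 'cy': 188.74188918150028, 'tool_from_camera': array([[ 1.19421358e-04, -9.57573011e-01, -2.88190761e-01,
         7.30330889e-02],
       [ 9.99999989e-01,  9.05264456e-05,  1.13590303e-04,
        -8.26683251e-04],
       [-8.26821229e-05, -2.88190772e-01,  9.57573011e-01,
        -1.63415599e-01],
       [ 0.00000000e+00,  0.00000000e+00,  0.00000000e+00,
         1.00000000e+00]])}
```

View pics/w1.png

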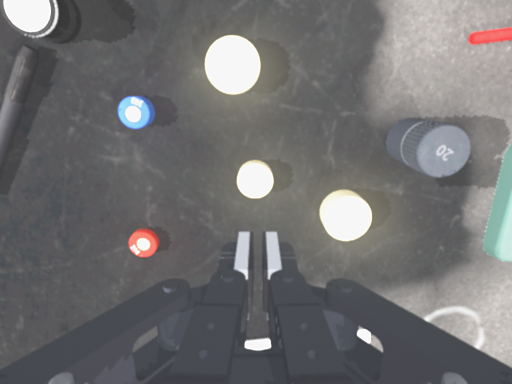

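Run:
```python
from h import *
im,d,K=cam('wrist');Tc=bot.get_calibration('wrist')['tool_from_camera']
P=cloud(d,(*K[:3],Tc))*1000
for v in range(222,262,4): print(v,[tuple(P[v,u].round(0)) for u in(236,242,248,257,266,272,278)])
s=bot.read_state();print(s['tool_pos'],s['q'],s['width'])
```

```text
222 [(np.float64(-42.0), np.float64(-20.0), np.float64(114.0)), (np.float64(-42.0), np.float64(-15.0), np.float64(114.0)), (np.float64(-42.0), np.float64(-9.0), np.float64(112.0)), (np.float64(-42.0), np.float64(-1.0), np.float64(113.0)), (np.float64(-42.0), np.float64(7.0), np.float64(114.0)), (np.float64(-42.0), np.float64(13.0), np.float64(114.0)), (np.float64(-43.0), np.float64(18.0), np.float64(115.0))]
226 [(np.float64(-46.0), np.float64(-20.0), np.float64(113.0)), (np.float64(-47.0), np.float64(-15.0), np.float64(114.0)), (np.float64(-46.0), np.float64(-9.0), np.float64(114.0)), (np.float64(-46.0), np.float64(-1.0), np.float64(114.0)), (np.float64(-46.0), np.float64(7.0), np.float64(113.0)), (np.float64(-46.0), np.float64(13.0), np.float64(113.0)), (np.float64(-46.0), np.float64(18.0), np.float64(113.0))]
230 [(np.float64(-50.0), np.float64(-21.0), np.float64(114.0)), (np.float64(-50.0), np.float64(-15.0), np.float64(114.0)), (np.float64(-50.0), np.float64(-9.0), np.float64(114.0)), (np.float64(-50.0), np.float64(-1.0), np.float64(114.0)), (np.float64(-50.0), np.float64(7.0), 
[... 2414 characters left out ...]
64(3.0), np.float64(-46.0)), (np.float64(11.0), np.float64(5.0), np.float64(-47.0)), (np.float64(11.0), np.float64(7.0), np.float64(-46.0))]
258 [(np.float64(11.0), np.float64(-9.0), np.float64(-50.0)), (np.float64(10.0), np.float64(-7.0), np.float64(-49.0)), (np.float64(11.0), np.float64(-4.0), np.float64(-50.0)), (np.float64(-79.0), np.float64(-1.0), np.float64(114.0)), (np.float64(11.0), np.float64(3.0), np.float64(-51.0)), (np.float64(11.0), np.float64(5.0), np.float64(-50.0)), (np.float64(11.0), np.float64(7.0), np.float64(-50.0))]
[ 0.54489485 -0.23757432  0.11157135] [-4.53048355e-01  1.94211283e-01  1.87865025e+00 -6.37335081e-06
  1.07022645e+00 -6.82530441e-01] 0.049274021944997096
```

Depth in the wrist camera puts the fingertips about 27 mm behind the reported TCP, so the close passed above the disc, which has not moved. I go down again with that offset: tip height is about TCP z + 27 mm.

>>> jog_arm(motion=[[0.2,0,0,0,0],[0.2,0,0,25,0],[0.2,0,0,30,0],[0.2,0,0,30,0],[0.2,0,0,20,0],[0.2,0,0,12,0],[0.2,0,0,7,0],[0.2,0,0,4,0],[0.2,0,0,2,0],[0.2,0,0,1,0]])

```text
time: 5.42
tool_pos: [0.5466, -0.2383, -0.0177]
tcp_rot: [1.951, 2.46, 0.001]
wrist_force: [0.3, -0.5, 0.4]
width: 0.602
grip_force: 0.0
```

>>> jog_arm(motion=[[0.2,0,0,0,0],[-0.1,0,0,0,0],[-0.2,0,0,0,0],[-0.25,0,0,0,0],[-0.3,0,0,0,0],[-0.4,0,0,0,0],[-0.6,0,0,0,0],[-1,0,0,0,0],[-1,0,0,0,0]], force=20)

```text
time: 6.17
tool_pos: [0.5461, -0.2381, -0.0178]
tcp_rot: [1.952, 2.461, 0.0]
wrist_force: [-1.0, 1.1, 5.3]
width: 0.334
grip_force: 19.8
```

>>> jog_arm(motion=[[-1,0,0,-3,0],[-1,0,0,-3,0],[-1,0,0,0,0],[-1,0,0,0,0]])

```text
time: 6.5
tool_pos: [0.5456, -0.2379, -0.0125]
tcp_rot: [1.952, 2.461, 0.0]
wrist_force: [-0.3, 0.4, -0.5]
width: 0.34
grip_force: 19.8
```

>>> jog_arm(motion=[[-1,0,0,-10,0],[-1,0,0,-20,0],[-1,0,0,-30,0],[-1,0,0,-30,0],[-1,0,0,-30,0],[-1,0,0,-10,0],[-1,0,0,0,0],[-1,0,0,0,0]])

```text
time: 7.17
tool_pos: [0.5458, -0.238, 0.1179]
tcp_rot: [1.952, 2.46, 0.0]
wrist_force: [-0.2, 0.8, -0.2]
width: 0.336
grip_force: 19.8
```

```bash
python3 - <<'E'
from h import *
s=bot.read_state();print(s['tool_pos'],s['width'],s['grip_force'],s['wrist_force'],yaw(s))
im,d,K=cam('wrist');save('w2.png',im);Tc=bot.get_calibration('wrist')['tool_from_camera']
P=cloud(d,(*K[:3],Tc))*1000
for v in range(200,262,4): print(v,[tuple(int(x) for x in P[v,u].round(0)) for u in(222,230,238,257,276,284,292)])
E
python3 - <<'E'
from h import *
# cup height
z=np.load('top0.npz');P=cloud(z['d'],(*z['k'],z['T']))
v,u=210,252
print((P[200:219,242:262,2]*1000).round(0).astype(int))
E
```

```text
[ 0.54579128 -0.23799152  0.11787583] 0.33551165928708715 19.833862781524658 [-0.176616    0.8017458  -0.22142136] 13.153460242737264
200 [(-23, -33, 119), (-23, -26, 119), (-22, -18, 117), (-22, -1, 118), (-23, 16, 118), (-23, 24, 119), (-23, 31, 119)]
204 [(-26, -33, 118), (-27, -26, 119), (-27, -19, 119), (-27, -1, 120), (-26, 16, 118), (-26, 24, 117), (-26, 31, 118)]
208 [(-30, -33, 118), (-30, -26, 119), (-31, -19, 119), (-30, -1, 119), (-31, 16, 119), (-30, 24, 117), (-30, 31, 119)]
212 [(-34, -33, 118), (-34, -26, 119), (-35, -19, 120), (-35, -1, 119), (-34, 16, 119), (-35, 24, 120), (-34, 31, 119)]
[[                  13                   16                   17
                    13                   13                   16
                    17                   48                   51
                    47                   50                   49
                    49                   13                   17
                    16                   17                   18
                    15                   19]
 [                  17                   14        
[... 7299 characters left out ...]
                    16                   16]
 [                  17                   17                   20
                    16                   19                   13
                    15                   19                   12
                    20                   17                   16
                    17                   16                   18
                    14                   17                   20
                    19                   15]]Traceback (most recent call last):
  File "<stdin>", line 5, in <module>
  File "<stdin>", line 5, in <genexpr>
ValueError: cannot convert float NaN to integer
<stdin>:5: RuntimeWarning: invalid value encountered in cast
```

View pics/w2.png

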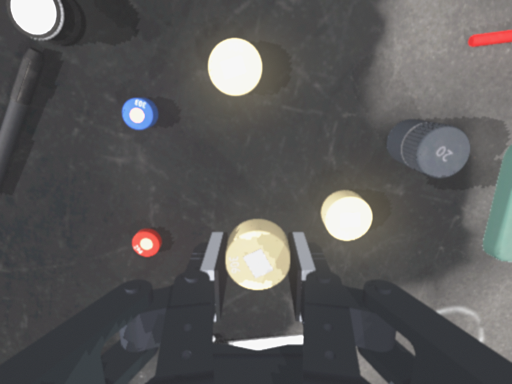

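The sample is held at (258,250) between the pads. Now I approach the fixture from the -y side and look at it with the wrist camera.

>>> jog_arm(motion=[[-1,15,-2.6,-10,0],[-1,25,-2.6,-10,0],[-1,25,-2.6,-10,0],[-1,25,-2.6,-10,0],[-1,25,-2.6,-5,0],[-1,20,-2.6,0,0],[-1,13,0,0,0],[-1,0,0,0,0],[-1,0,0,0,0]])

```text
time: 7.97
tool_pos: [0.4958, -0.0968, 0.1607]
tcp_rot: [-1.949, -2.461, 0.002]
wrist_force: [0.1, 0.2, -0.4]
width: 0.342
grip_force: 19.8
```

Run:
```python
from h import *
s=bot.read_state();print(s['tool_pos'],s['width'],s['wrist_force'],yaw(s))
im,d,K=cam('wrist');save('w3.png',im);np.savez('w3.npz',im=im,d=d,T=K[3],k=K[:3])
Tc=bot.get_calibration('wrist')['tool_from_camera']
Q=cloud(d,(*K[:3],Tc))*1000;P=cloud(d,K)
# disc + fingers in tool frame
for v in range(212,292,5): print(v,np.round(Q[v,[212,222,240,258,275,292,302]][:,[0,2]],0).tolist())
for lo,hi in((.038,.06),(.1,.13),(.012,.02)):
    m=(P[...,2]>lo)&(P[...,2]<hi)&(np.arange(384)[:,None]<215)
    n,l,st,c=cv2.connectedComponentsWithStats(m.astype(np.uint8))
    for i in range(1,n):
        if st[i,4]>60: print(lo,c[i].round(1),st[i],np.nanmedian(P[l==i],0).round(4),np.nanpercentile(P[l==i][:,2],[10,90]).round(4),cv2.minEnclosingCircle(P[l==i][:,:2].astype(np.float32)))
```

```text
[ 0.49579025 -0.09684094  0.16074342] 0.34176999203831276 [ 0.12502034  0.15883635 -0.3516938 ] 13.23897845269708
212 [[-51.0, 163.0], [-51.0, 162.0], [-51.0, 162.0], [-43.0, 142.0], [-51.0, 162.0], [-51.0, 162.0], [-51.0, 161.0]]
217 [[-56.0, 161.0], [nan, nan], [-49.0, 142.0], [-48.0, 141.0], [-49.0, 143.0], [-56.0, 162.0], [-56.0, 161.0]]
222 [[-62.0, 161.0], [-62.0, 162.0], [-54.0, 141.0], [15.0, -23.0], [-54.0, 141.0], [-62.0, 161.0], [-62.0, 161.0]]
227 [[-68.0, 162.0], [-68.0, 162.0], [12.0, -24.0], [15.0, -29.0], [12.0, -24.0], [-68.0, 161.0], [-68.0, 163.0]]
232 [[10.0, -25.0], [11.0, -26.0], [12.0, -29.0], [14.0, -33.0], [12.0, -28.0], [11.0, -25.0], [11.0, -26.0]]
237 [[11.0, -31.0], [11.0, -31.0], [11.0, -32.0], [11.0, -32.0], [11.0, -32.0], [11.0, -32.0], [11.0, -31.0]]
242 [[11.0, -37.0], [11.0, -36.0], [9.0, -33.0], [10.0, -33.0], [9.0, -33.0], [11.0, -36.0], [11.0, -36.0]]
247 [[11.0, -41.0], [11.0, -40.0], [7.0, -33.0], [7.0, -33.0], [6.0, -31.0], [10.0, -39.0], [10.0, -40.0]]
252 [[10.0, -44.0], [10.0, -44.0], [4.0, -33.0], [5.0, -33.0], [5.0, -33.0], [8.0, -40.0], 
[... 1137 characters left out ...]
196] [0.1156 0.122 ] ((0.4827631413936615, -0.04109323397278786), 0.00579793518409133)
0.012 [259.3  78.7] [  207     0   105   145 10873] [ 0.4811 -0.017   0.0155] [0.0145 0.0165] ((0.4763810336589813, -0.013226961717009544), 0.07510865479707718)
0.012 [476.   78.6] [ 422    0   90  146 6096] [0.6636 0.0202 0.0154] [0.0128 0.0187] ((0.6798152327537537, 0.03376332297921181), 0.06881300359964371)
0.012 [130.7 184.2] [113 174  26  28 117] [ 0.3788 -0.1379  0.0158] [0.013  0.0192] ((0.37031126022338867, -0.14684873819351196), 0.016077272593975067)
0.012 [257.1 210.2] [241 205  34  10 160] [ 0.5033 -0.137   0.0188] [0.0132 0.0198] ((0.5055955052375793, -0.14288198947906494), 0.01691032573580742)
```

View pics/w3.png

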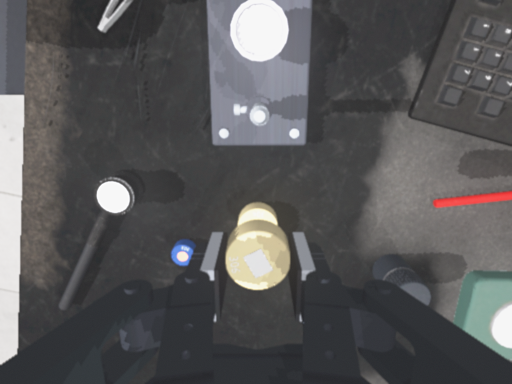

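The cup shows at (259,29) and the near rod at (259,114). The disc is 15 mm high with its bottom 18 mm behind the TCP, and the tips are 7 mm above the disc bottom. I move over the cup and descend.

>>> jog_arm(motion=[[-1,12,0.9,0,0],[-1,22,0,0,0],[-1,26,0,0,0],[-1,26,0,0,0],[-1,18,0,0,0],[-1,10,0,0,0],[-1,4.2,0,0,0],[-1,0,0,0,0],[-1,0,0,0,0],[-1,0,0,0,0]])

```text
time: 8.85
tool_pos: [0.4711, 0.0172, 0.1625]
tcp_rot: [1.953, 2.46, -0.0]
wrist_force: [-0.9, -0.2, -0.2]
width: 0.337
grip_force: 19.8
```

>>> jog_arm(motion=[[-1,0,0,15,0],[-1,0,0,25,0],[-1,0,0,30,0],[-1,0,0,25,0],[-1,0,0,14,0],[-1,0,0,8,0],[-1,0,0,5,0],[-1,0,0,3,0],[-1,0,0,0,0],[-1,0,0,0,0]])

```text
time: 9.68
tool_pos: [0.4719, 0.0178, 0.0385]
tcp_rot: [1.952, 2.46, 0.002]
wrist_force: [-0.1, -0.6, -0.2]
width: 0.337
grip_force: 19.9
```

Run:
```python
from h import *
s=bot.read_state();print(s['time'],s['tool_pos'],s['wrist_force'],yaw(s))
a,da,Ka=cam('scene');save('s1.png',cv2.resize(a[160:260,200:340],None,fx=4,fy=4,interpolation=cv2.INTER_CUBIC))
im,d,K=cam('wrist')
Q=cloud(d,(*K[:3],bot.get_calibration('wrist')['tool_from_camera']))*1000
for v in range(190,245,4): print(v,np.round(Q[v,[240,258,275]][:,[0,2]],0).tolist())
```

```text
9.6833 [0.47187021 0.01779775 0.03847794] [-0.11997282 -0.64198376 -0.18970463] 13.138827100774344
190 [[16.0, 23.0], [16.0, 23.0], [16.0, 23.0]]
194 [[22.0, -4.0], [24.0, -10.0], [14.0, 23.0]]
198 [[22.0, -10.0], [22.0, -9.0], [21.0, -7.0]]
202 [[19.0, -8.0], [19.0, -6.0], [20.0, -9.0]]
206 [[17.0, -7.0], [17.0, -7.0], [18.0, -10.0]]
210 [[14.0, -7.0], [14.0, -7.0], [15.0, -9.0]]
214 [[12.0, -6.0], [12.0, -6.0], [12.0, -7.0]]
218 [[10.0, -6.0], [10.0, -7.0], [10.0, -6.0]]
222 [[8.0, -7.0], [14.0, -22.0], [7.0, -5.0]]
226 [[12.0, -21.0], [15.0, -28.0], [13.0, -23.0]]
230 [[12.0, -26.0], [14.0, -31.0], [12.0, -27.0]]
234 [[13.0, -32.0], [13.0, -32.0], [13.0, -32.0]]
238 [[11.0, -33.0], [11.0, -32.0], [11.0, -33.0]]
242 [[10.0, -34.0], [9.0, -33.0], [9.0, -32.0]]
```

View pics/s1.png

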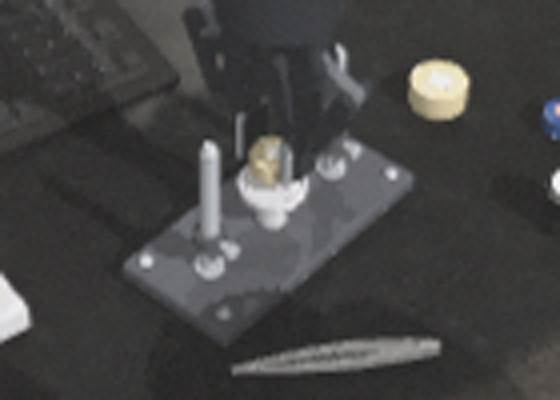

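Run:
```python
from h import *
im,d,K=cam('wrist')
Q=cloud(d,(*K[:3],bot.get_calibration('wrist')['tool_from_camera']))*1000
m=(Q[...,2]>-14)&(Q[...,2]<0)&(abs(Q[...,1])<35)&(abs(Q[...,0])<35); p=Q[m]
for x in range(-4,26,3):
    r=p[abs(p[:,0]-x)<1.5]; print(x,len(r),r[:,1].min().round(1) if len(r) else'',r[:,1].max().round(1) if len(r) else'')
t=Q[(Q[...,2]>-36)&(Q[...,2]<-20)&(abs(Q[...,1])<20)&(im[...,0]>im[...,2].astype(int)+25)&(Q[...,0]<20)]
print('disc',np.percentile(t,[1,99],axis=0).round(1)); 
A=np.c_[2*p[:,:2],np.ones(len(p))]
r=p[p[:,2]<-8.2]; print('floor z',np.median(p[p[:,0]<16][:,2]), 'rim circle fit y,x', r[:,:2].min(0),r[:,:2].max(0))
```

```text
-4 0  
-1 12 -16.3 14.9
2 61 -24.9 15.3
5 216 -24.9 19.2
8 293 -24.2 18.6
11 411 -23.1 18.1
14 387 -21.8 16.3
17 331 -19.8 14.5
20 287 -16.7 11.2
23 215 -12.0 7.5
disc [[-11.4 -15.1 -33.8]
 [ 14.8  13.4 -20.7]]
floor z -6.652633786248918 rim circle fit y,x [  3.56883294 -24.68627531] [24.04859334 19.15996812]
```

The cup is offset (+2.0, -1.7) mm from the disc in the tool frame. I correct that and lower.

>>> jog_arm(motion=[[-1,1.9,-1.7,0,0],[-1,0,0,4,0],[-1,0,0,3,0],[-1,0,0,2,0],[-1,0,0,0.7,0],[-1,0,0,0,0],[-1,0,0,0,0]])

```text
time: 10.42
tool_pos: [0.4687, 0.0194, 0.0276]
tcp_rot: [-1.952, -2.461, 0.0]
wrist_force: [-0.2, -0.2, -0.3]
width: 0.336
grip_force: 19.8
```

>>> jog_arm(motion=[[-1,0,0,0.5,0],[-1,0,0,0,0],[-1,0,0,0,0]])

```text
time: 10.67
tool_pos: [0.4687, 0.0194, 0.0275]
tcp_rot: [1.952, 2.461, 0.0]
wrist_force: [-2.2, -0.6, 4.1]
width: 0.336
grip_force: 20.1
```

Run:
```python
from h import *
s=bot.read_state();print(s['tool_pos'],s['wrist_force'])
im,d,K=cam('wrist')
Q=cloud(d,(*K[:3],bot.get_calibration('wrist')['tool_from_camera']))*1000
m=(Q[...,2]>-26)&(Q[...,2]<-10)&(abs(Q[...,1])<35)&(abs(Q[...,0])<35)&(np.arange(384)[:,None]<232); p=Q[m]
for x in range(5,26,3):
    r=p[abs(p[:,0]-x)<1.5]; print(x,len(r),r[:,1].min().round(1) if len(r) else'',r[:,1].max().round(1) if len(r) else'')
for v in range(190,245,4): print(v,np.round(Q[v,[240,258,275]][:,[0,2]],0).tolist())
```

```text
[0.46874203 0.01942501 0.02752308] [-2.24089335 -0.56771563  4.07879055]
5 0  
8 111 -20.5 20.8
11 304 -19.4 19.4
14 532 -17.6 17.8
17 317 -15.2 14.9
20 344 -11.1 11.0
23 8 -1.0 2.3
190 [[19.0, 12.0], [20.0, 12.0], [20.0, 12.0]]
194 [[17.0, 12.0], [17.0, 12.0], [17.0, 12.0]]
198 [[15.0, 12.0], [15.0, 11.0], [15.0, 13.0]]
202 [[13.0, 11.0], [12.0, 12.0], [13.0, 11.0]]
206 [[10.0, 12.0], [21.0, -20.0], [20.0, -16.0]]
210 [[19.0, -20.0], [20.0, -20.0], [20.0, -21.0]]
214 [[18.0, -21.0], [16.0, -17.0], [17.0, -20.0]]
218 [[16.0, -21.0], [14.0, -17.0], [15.0, -18.0]]
222 [[12.0, -18.0], [15.0, -23.0], [13.0, -19.0]]
226 [[12.0, -22.0], [15.0, -28.0], [11.0, -20.0]]
230 [[13.0, -27.0], [15.0, -32.0], [12.0, -27.0]]
234 [[13.0, -32.0], [13.0, -34.0], [13.0, -32.0]]
238 [[11.0, -32.0], [11.0, -32.0], [11.0, -32.0]]
242 [[nan, nan], [9.0, -33.0], [9.0, -33.0]]
```

Contact at 4 N, below the pedestal's yield, and centred. I release and retreat.

>>> jog_arm(motion=[[-0.3,0,0,-0.3,0],[-0.2,0,0,0,0],[-0.1,0,0,0,0],[0,0,0,0,0],[0.1,0,0,0,0],[0.2,0,0,0,0],[0.2,0,0,0,0],[0.2,0,0,-3,0],[0.2,0,0,-10,0],[0.2,0,0,-25,0]])

```text
time: 11.55
tool_pos: [0.4655, 0.0194, 0.0635]
tcp_rot: [-1.949, -2.457, 0.007]
wrist_force: [0.2, 0.4, -0.0]
width: 0.6
grip_force: 0.0
```

>>> jog_arm(motion=[[0.2,0,0,-30,0],[0.2,0,0,-30,0],[0.2,0,0,-25,0],[0.2,0,0,-12,0],[0.2,-25,0,0,0],[0.2,-25,0,0,0],[0.2,-20,0,0,0],[0.2,-10,0,0,0],[0.2,0,0,0,0],[0.2,0,0,0,0]])

```text
time: 12.38
tool_pos: [0.4864, -0.0583, 0.1622]
tcp_rot: [-1.953, -2.459, 0.0]
wrist_force: [-0.3, -0.5, -0.3]
width: 0.599
grip_force: 0.0
```

Run:
```python
from h import *
s=bot.read_state();print(s['time'],s['tool_pos'],s['wrist_force'],s['width'],yaw(s))
im,d,K=cam('wrist');save('w4.png',im)
Q=cloud(d,(*K[:3],bot.get_calibration('wrist')['tool_from_camera']))*1000;P=cloud(d,K)*1000
c=P[(Q[...,2]>60)&(abs(Q[...,1])<110)&(Q[...,0]>-20)&(Q[...,0]<190)]
b=np.median(c[(c[:,2]<8)][:,2]);print('bench',b)
for n,lo,hi in(('rim/collar',43,53),('disc',56,66),('rods',108,126),('base',12,20)):
    m=((P[...,2]>lo)&(P[...,2]<hi)&(np.arange(384)[:,None]<225)).astype(np.uint8)
    k,l,st,ce=cv2.connectedComponentsWithStats(m)
    for i in range(1,k):
        if st[i,4]>40:
            p=P[l==i];(x,y),r=cv2.minEnclosingCircle(p[:,:2].astype(np.float32));q=np.median(Q[l==i],0)
            print(n,ce[i].round(0),st[i,4],'circ',round(x,1),round(y,1),round(r,1),'mean',p.mean(0).round(1),'tool',Q[l==i].mean(0).round(1))
```

```text
12.3833 [ 0.48643568 -0.05834788  0.16219479] [-0.25616487 -0.508853   -0.27981509] 0.5987773666745424 13.066988214208981
bench -0.7668612045783618
rim/collar [253.   7.] 422 circ 451.0 73.5 15.9 mean [452.2  71.3  48.2] tool [133.9  -3.9 114.1]
rim/collar [260.  83.] 1231 circ 468.9 18.7 22.3 mean [469.7  18.5  46.7] tool [ 78.5   1.2 115.6]
rim/collar [253. 153.] 374 circ 477.3 -40.3 16.0 mean [477.2 -38.2  48.4] tool [ 21.6  -4.3 113.8]
disc [259.   4.] 50 circ 456.0 73.9 5.1 mean [456.5  72.   60.8] tool [133.6   0.4 101.5]
disc [258.  82.] 1218 circ 468.1 18.9 15.0 mean [468.1  19.1  59.9] tool [ 79.4  -0.3 102.4]
rods [259. 175.] 290 circ 482.6 -39.7 6.2 mean [482.3 -38.3 118.2] tool [20.4  0.6 44. ]
base [259.  89.] 14036 circ 472.3 6.5 92.2 mean [470.7  12.2  15.5] tool [ 72.1   0.7 146.7]
base [475. 103.] 7630 circ 685.0 54.3 88.1 mean [667.4  45.4  15.8] tool [ 60.  199.8 146.3]
base [131. 216.] 95 circ 369.0 -140.8 13.6 mean [ 371.3 -135.9   15.9] tool [ -49.7 -129.5  146.4]
```

View pics/w4.png

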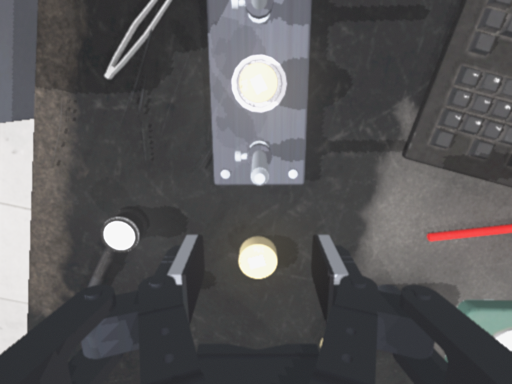

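The sample sits centred in the cup at (259,83), about 1 mm off. Now to the guide plate.

>>> jog_arm(motion=[[0.2,14,5,0,0],[0.2,26,9.3,0,0],[0.2,28,10,0,0],[0.2,28,10,0,0],[0.2,28,10,0,0],[0.2,28,10,0,0],[0.2,28,10,0,0],[0.2,22,8,0,0],[0.2,14.6,5.4,0,6.5],[0.2,0,0,0,6.5]])

```text
time: 13.27
tool_pos: [0.5125, 0.1744, 0.1624]
tcp_rot: [-2.219, -2.222, -0.001]
wrist_force: [0.7, -0.3, 0.8]
width: 0.604
grip_force: 0.0
```

>>> jog_arm(motion=[[0.2,0,0,0,0],[0.2,0,0,0,0],[0.2,0,0,0,0]])

```text
time: 13.52
tool_pos: [0.5126, 0.1703, 0.1624]
tcp_rot: [-2.215, -2.228, 0.001]
wrist_force: [-0.3, -1.1, 0.5]
width: 0.599
grip_force: 0.0
```

```bash
cat > p.py <<'E'
from h import *
s=bot.read_state();print(s['time'],s['tool_pos'],s['wrist_force'],yaw(s))
im,d,K=cam('wrist');np.savez('p.npz',im=im,d=d)
Q=cloud(d,(*K[:3],bot.get_calibration('wrist')['tool_from_camera']))*1000;P=cloud(d,K)*1000
for n,lo,hi in(('plate',11,20),('brass',21,29),('grip',50,60)):
    m=((P[...,2]>lo)&(P[...,2]<hi)&(abs(P[...,0]-514)<45)&(abs(P[...,1]-269)<100)).astype(np.uint8)
    k,l,st,ce=cv2.connectedComponentsWithStats(m)
    for i in range(1,k):
        if st[i,4]>60:
            q=Q[l==i];print(n,ce[i].round(0),st[i,4],np.median(P[l==i],0).round(1),[np.round(t,1) for t in cv2.minAreaRect(q[:,:2].astype(np.float32))])
E
python3 p.py
```

```text
13.5167 [0.51260935 0.17033668 0.16235766] [-0.30911938 -1.06962611  0.4610771 ] 0.33840951430802513
plate [259.  73.] 5407 [513.  256.1  15.5] [array([82.4,  1.1]), array([129.6,  44.1]), np.float64(0.7)]
brass [259. 130.] 292 [513.  208.6  23.2] [array([37.8,  0.6]), array([21.5, 22.2]), np.float64(44.5)]
grip [260.  56.] 1476 [513.2 269.   55. ] [array([97.9,  1.4]), array([53.5, 15.8]), np.float64(0.4)]
```

>>> jog_arm(motion=[[0.2,15,2.2,0,0.6],[0.2,25,0,0,0],[0.2,25,0,0,0],[0.2,20,0,0,0],[0.2,9,0,0,0],[0.2,3.9,0,0,0],[0.2,0,0,15,0],[0.2,0,0,25,0],[0.2,0,0,20,0],[0.2,0,0,20,0]])

```text
time: 14.4
tool_pos: [0.516, 0.2667, 0.0818]
tcp_rot: [2.23, 2.212, -0.001]
wrist_force: [-0.9, -0.1, 0.0]
width: 0.599
grip_force: 0.0
```

>>> jog_arm(motion=[[0.2,0,0,25,0],[0.2,0,0,25,0],[0.2,0,0,18,0],[0.2,0,0,10,0],[0.2,0,0,6,0],[0.2,0,0,3,0],[0.2,0,0,0,0],[0.2,0,0,0,0]])

```text
time: 15.07
tool_pos: [0.5171, 0.2683, -0.0033]
tcp_rot: [2.23, 2.212, 0.003]
wrist_force: [0.5, -0.2, 0.6]
width: 0.604
grip_force: 0.0
```

>>> jog_arm(motion=[[-0.1,0,0,0,0],[-0.3,0,0,0,0],[-0.4,0,0,0,0],[-0.5,0,0,0,0],[-0.6,0,0,0,0],[-0.7,0,0,0,0],[-1,0,0,0,0],[-1,0,0,0,0],[-1,0,0,0,0]], force=70)

```text
time: 15.82
tool_pos: [0.5158, 0.2682, -0.0042]
tcp_rot: [-2.23, -2.213, 0.0]
wrist_force: [-3.4, -0.0, 5.8]
width: 0.178
grip_force: 69.4
```

>>> jog_arm(motion=[[-1,0,0,-5,0],[-1,0,0,-12,0],[-1,0,0,-20,0],[-1,0,0,-25,0],[-1,0,0,-28,0],[-1,0,0,-28,0],[-1,0,0,-20,0],[-1,0,0,-14,0],[-1,0,0,-8,0],[-1,0,0,0,0]])

```text
time: 16.65
tool_pos: [0.5174, 0.2685, 0.1581]
tcp_rot: [2.229, 2.212, 0.006]
wrist_force: [0.7, 0.1, -3.4]
width: 0.179
grip_force: 68.6
```

>>> jog_arm(motion=[[-1,-8,-1,0,0],[-1,-18,-2.5,0,0],[-1,-28,-3.5,0,0],[-1,-32,-4,0,0],[-1,-34,-4,0,0],[-1,-34,-4,0,0],[-1,-34,-4,0,0],[-1,-34,-4,0,0],[-1,-30,-4,0,0],[-1,-20,-3,0,0]])

```text
time: 17.48
tool_pos: [0.4772, -0.0067, 0.1533]
tcp_rot: [-2.23, -2.21, 0.006]
wrist_force: [0.3, -0.4, -4.1]
width: 0.171
grip_force: 68.5
```

>>> jog_arm(motion=[[-1,-12.6,-2,0,0],[-1,-6,-1,0,0],[-1,-2,0,0,0],[-1,0,0,0,-3],[-1,0,0,0,-4],[-1,0,0,0,-4],[-1,0,0,0,-2.3],[-1,0,0,0,0],[-1,0,0,0,0],[-1,0,0,0,0]])

```text
time: 18.32
tool_pos: [0.4765, -0.0237, 0.1551]
tcp_rot: [-1.959, -2.455, 0.001]
wrist_force: [-0.1, 0.4, -3.7]
width: 0.18
grip_force: 68.4
```

```bash
cat > f.py <<'E'
from h import *
s=bot.read_state();print(s['time'],s['tool_pos'],s['wrist_force'],yaw(s),s['width'],s['grip_force'])
im,d,K=cam('wrist');np.savez('f.npz',im=im,d=d);save('f.png',im)
Q=cloud(d,(*K[:3],bot.get_calibration('wrist')['tool_from_camera']))*1000
P=cloud(d,K)*1000
p=Q[(Q[...,2]<0)&(Q[...,2]>-36)&(Q[...,0]>20)&(Q[...,0]<100)&(abs(Q[...,1])<35)]
print('plate z hist',np.histogram(p[:,2],np.arange(-36,1,2)))
for n,lo,hi in(('platetop',-26,-15),('brass',-36,-26)):
    r=((Q[...,2]>lo)&(Q[...,2]<hi)&(Q[...,0]>36)&(Q[...,0]<100)&(abs(Q[...,1])<35)).astype(np.uint8)
    k,l,st,ce=cv2.connectedComponentsWithStats(r)
    for i in range(1,k):
        if st[i,4]>60:
            q=Q[l==i];print(n,ce[i].round(0),st[i,4],np.median(q,0).round(1),q.min(0).round(1),q.max(0).round(1),[np.round(t,1) for t in cv2.minAreaRect(q[:,:2].astype(np.float32))])
for n,lo,hi in(('rod',100,127),('collar',43,53)):
    r=((P[...,2]>lo)&(P[...,2]<hi)&(Q[...,2]>5)&(Q[...,0]>60)&(abs(Q[...,1])<35)).astype(np.uint8)
    k,l,st,ce=cv2.connectedComponentsWithStats(r)
    for i in range(1,k):
        if st[i,4]>30:
            q=Q[l==i];print(n,ce[i].round(0),st[i],np.median(q,0).round(1),q.min(0).round(1),q.max(0).round(1))
            if n=='rod':
                t=q[q[:,2]<q[:,2].min()+4]; print('  tip',t.mean(0).round(1),len(t),t.min(0).round(1),t.max(0).round(1))
E
python3 f.py
```

```text
18.3167 [ 0.47650561 -0.02374944  0.15511699] [-0.05470362  0.37236804 -3.68117499] 12.835391307104304 0.18032258425579314 68.43023300170898
plate z hist (array([  56,   48,   61,  378, 1106,  115,   40, 3395, 7339,   60,   18,
         23,   24,   25,   22,   13,    6,    0]), array([-36, -34, -32, -30, -28, -26, -24, -22, -20, -18, -16, -14, -12,
       -10,  -8,  -6,  -4,  -2,   0]))
platetop [257. 124.] 7983 [ 59.2  -1.  -19.7] [ 36.  -23.1 -26. ] [ 79.8  21.4 -17.5] [array([57.9, -0.8]), array([44.4, 43.8]), np.float64(90.0)]
platetop [257. 134.] 140 [ 54.2  -0.8 -22. ] [ 52.6  -8.1 -26. ] [ 60.9   6.4 -15.2] [array([56.7, -0.8]), array([14.5,  8.2]), np.float64(88.9)]
brass [257. 123.] 1383 [ 60.7  -1.  -27.5] [ 49.  -12.1 -29.6] [ 71.4  10.3 -26. ] [array([60.1, -0.7]), array([21.8, 22. ]), np.float64(44.7)]
rod [262.  38.] [252  25  21  26 434] [101.5   1.6  36.1] [96.8 -4.1 31.9] [108.8   7.6  55. ]
  tip [102.6   1.6  34. ] 210 [98.7 -2.7 31.9] [106.9   6.2  35.9]
collar [254.  54.] [234  40  41  26 469] [100.3  -4.9 106.4] [ 92.1 -19.2 102.5] [110.   12.  112.1]
```

>>> jog_arm(motion=[[-1,6,1.2,0,-0.4],[-1,12,1,0,0],[-1,12,1,0,0],[-1,8,0,0,0],[-1,4.6,0,0,0],[-1,0,0,0,0],[-1,0,0,5,0],[-1,0,0,10,0],[-1,0,0,8,0],[-1,0,0,4,0]])

```text
time: 19.2
tool_pos: [0.4688, 0.0176, 0.1264]
tcp_rot: [-1.949, -2.461, 0.003]
wrist_force: [0.5, 0.1, -4.6]
width: 0.176
grip_force: 68.5
```

>>> jog_arm(motion=[[-1,0,0,2,0],[-1,0,0,0,0],[-1,0,0,0,0],[-1,0,0,0,0]])

```text
time: 19.53
tool_pos: [0.4706, 0.0178, 0.1269]
tcp_rot: [1.95, 2.462, 0.001]
wrist_force: [-0.1, 0.2, -4.4]
width: 0.18
grip_force: 68.5
```

Run:
```python
from h import *
s=bot.read_state();print(s['time'],s['tool_pos'],s['wrist_force'],s['torque'],yaw(s))
im,d,K=cam('wrist')
a,da,Ka=cam('scene');b,db,Kb=cam('top')
w=cv2.resize(im[80:160,200:315],(460,320),interpolation=cv2.INTER_CUBIC);q=cv2.resize(a[150:250,210:325],(368,320),interpolation=cv2.INTER_CUBIC)
save('f2.png',np.hstack([w,q])[:, :800])
Q=cloud(d,(*K[:3],bot.get_calibration('wrist')['tool_from_camera']))*1000
# through the front hole
m=(abs(Q[...,0]-60)<12)&(abs(Q[...,1]+.8)<12)
r=(im[:,:,0].astype(int)); 
mm=((np.hypot(Q[...,0]-60.2,Q[...,1]+.8)<30)&(Q[...,2]>-18)&(Q[...,2]<40)&(np.arange(384)[:,None]>100)&(np.arange(384)[:,None]<150))
vv,uu=np.nonzero(mm);print(len(vv),np.c_[uu,vv,Q[mm].round(0)][:40:2].tolist())
```

```text
19.5333 [0.4705662  0.0177771  0.12690345] [-0.06931678  0.17684867 -4.38068075] [-0.00347412 -0.02193206  0.02919607] 13.237993666828926
524 [[257.0, 106.0, 66.0, -1.0, 8.0], [287.0, 106.0, 67.0, 12.0, -18.0], [254.0, 107.0, 65.0, -3.0, 8.0], [256.0, 107.0, 65.0, -2.0, 7.0], [258.0, 107.0, 65.0, -0.0, 8.0], [260.0, 107.0, 65.0, 1.0, 8.0], [307.0, 107.0, 66.0, 21.0, -18.0], [251.0, 108.0, 65.0, -4.0, 7.0], [253.0, 108.0, 65.0, -3.0, 6.0], [255.0, 108.0, 65.0, -2.0, 6.0], [257.0, 108.0, 65.0, -1.0, 5.0], [259.0, 108.0, 65.0, 0.0, 6.0], [261.0, 108.0, 65.0, 1.0, 7.0], [263.0, 108.0, 65.0, 2.0, 10.0], [265.0, 108.0, 64.0, 3.0, 11.0], [249.0, 109.0, 64.0, -5.0, 7.0], [251.0, 109.0, 64.0, -4.0, 8.0], [253.0, 109.0, 64.0, -3.0, 6.0], [255.0, 109.0, 64.0, -2.0, 6.0], [257.0, 109.0, 64.0, -1.0, 5.0]]
```

View pics/f2.png

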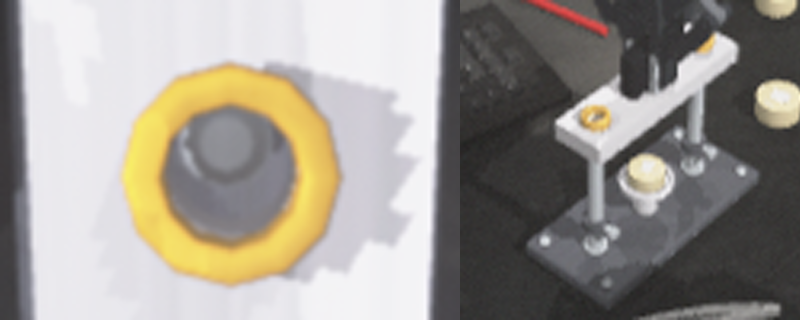

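The rod tip shows through the bore, centred to about 0.5 mm, and the plate is level above the second rod too. I thread it on.

>>> jog_arm(motion=[[-1,0,0,3,0],[-1,0,0,3,0],[-1,0,0,3,0],[-1,0,0,3,0],[-1,0,0,2,0],[-1,0,0,2,0],[-1,0,0,2,0],[-1,0,0,0,0]])

```text
time: 20.35
tool_pos: [0.4698, 0.0179, 0.108]
tcp_rot: [-1.95, -2.462, 0.001]
wrist_force: [0.4, 0.3, -2.8]
width: 0.175
grip_force: 68.5
```

>>> jog_arm(motion=[[-1,0,0,2,0],[-1,0,0,2,0],[-1,0,0,2,0],[-1,0,0,0,0]])

```text
time: 20.68
tool_pos: [0.4698, 0.0179, 0.1021]
tcp_rot: [-1.95, -2.462, 0.001]
wrist_force: [0.5, -1.0, -5.2]
width: 0.181
grip_force: 68.5
```

>>> jog_arm(motion=[[-1,0,0,3,0],[-1,0,0,3,0],[-1,0,0,3,0],[-1,0,0,3,0],[-1,0,0,3,0],[-1,0,0,2,0],[-1,0,0,0,0]])

```text
time: 21.27
tool_pos: [0.4696, 0.0179, 0.0849]
tcp_rot: [-1.95, -2.462, 0.001]
wrist_force: [-0.5, 0.6, -3.4]
width: 0.178
grip_force: 68.5
```

>>> jog_arm(motion=[[-1,0,0,3,0],[-1,0,0,3,0],[-1,0,0,3,0],[-1,0,0,3,0],[-1,0,0,3,0],[-1,0,0,2,0],[-1,0,0,0,0]])

```text
time: 21.85
tool_pos: [0.4696, 0.0179, 0.0679]
tcp_rot: [-1.95, -2.462, 0.001]
wrist_force: [-0.4, -0.3, -3.9]
width: 0.178
grip_force: 68.5
```

```bash
python3 -c "
from h import *
s=bot.read_state();print(s['time'],s['tool_pos'],s['wrist_force'],s['torque'],yaw(s))
print(delta(s,s['tool_pos']),R.from_rotvec(s['tcp_rot']).as_matrix().T@s['wrist_force'])"
```

```text
21.85 [0.46962866 0.01791833 0.06790851] [-0.39821429 -0.28268215 -3.91057962] [-0.0004909   0.02452381 -0.01288832] 13.251829742549942
[0. 0. 0.] [-0.18498642 -0.44788838  3.91104753]
```

>>> jog_arm(motion=[[-1,0,0,2,0],[-1,0,0,2,0],[-1,0,0,2,0],[-1,0,0,2,0],[-1,0,0,1,0],[-1,0,0,1,0],[-1,0,0,1,0],[-1,0,0,0.5,0],[-1,0,0,0,0]])

```text
time: 22.6
tool_pos: [0.4701, 0.0179, 0.057]
tcp_rot: [-1.95, -2.463, 0.0]
wrist_force: [-0.8, 0.2, -5.2]
width: 0.177
grip_force: 68.5
```

>>> jog_arm(motion=[[-1,0,0,0.5,0],[-1,0,0,0.5,0],[-1,0,0,0.5,0],[-1,0,0,0.5,0],[-1,0,0,0.5,0],[-1,0,0,0.5,0],[-1,0,0,0,0]])

```text
time: 23.18
tool_pos: [0.4704, 0.0179, 0.0543]
tcp_rot: [1.95, 2.463, 0.0]
wrist_force: [-2.1, 0.4, 2.5]
width: 0.179
grip_force: 69.3
```

>>> jog_arm(motion=[[-1,0,0,0.5,0],[-1,0,0,0.5,0],[-1,0,0,0.5,0],[-1,0,0,0.5,0],[-1,0,0,0,0]])

```text
time: 23.6
tool_pos: [0.4704, 0.0179, 0.052]
tcp_rot: [1.95, 2.463, 0.0]
wrist_force: [-1.4, -1.2, 2.1]
width: 0.181
grip_force: 68.6
```

>>> jog_arm(motion=[[-1,0,0,0.5,0],[-1,0,0,0.5,0],[-1,0,0,0.5,0],[-1,0,0,0.5,0],[-1,0,0,0.5,0],[-1,0,0,0.5,0],[-1,0,0,0.5,0],[-1,0,0,0.5,0],[-1,0,0,0,0]])

```text
time: 24.35
tool_pos: [0.4703, 0.0179, 0.048]
tcp_rot: [1.95, 2.463, 0.0]
wrist_force: [-0.3, 0.9, 0.7]
width: 0.18
grip_force: 68.6
```

>>> jog_arm(motion=[[-1,0,0,0.5,0],[-1,0,0,0.5,0],[-1,0,0,0.5,0],[-1,0,0,0,0]])

```text
time: 24.68
tool_pos: [0.4703, 0.0179, 0.0465]
tcp_rot: [1.95, 2.463, 0.0]
wrist_force: [0.0, -0.0, 0.4]
width: 0.178
grip_force: 68.6
```

Run:
```python
from h import *
s=bot.read_state();print(s['time'],s['tool_pos'],s['wrist_force'],yaw(s))
z=np.load('top0.npz');P=cloud(z['d'],(*z['k'],z['T']))*1000
# collar heights from the first top view: ring 7..10.5 mm about each rod axis
for y in(-60,60):
    c=np.array([468.8-.228*y,19+.9735*y]); r=np.hypot(P[...,0]-c[0],P[...,1]-c[1]); q=P[(r<13)&(P[...,2]>30)&(P[...,2]<60)]; print(np.histogram(q[:,2],np.arange(30,61,2)))
```

```text
24.6833 [0.47027564 0.01793604 0.04652458] [ 0.0063249  -0.00142756  0.43200304] 13.253524400415063
(array([0, 0, 0, 0, 0, 2, 3, 1, 9, 8, 8, 2, 1, 1, 2]), array([30, 32, 34, 36, 38, 40, 42, 44, 46, 48, 50, 52, 54, 56, 58, 60]))
(array([0, 0, 0, 0, 1, 0, 1, 2, 9, 7, 6, 7, 1, 0, 1]), array([30, 32, 34, 36, 38, 40, 42, 44, 46, 48, 50, 52, 54, 56, 58, 60]))
```

>>> jog_arm(motion=[[-1,0,0,0.5,0],[-1,0,0,0.3,0],[-1,0,0,0,0]])

```text
time: 24.93
tool_pos: [0.4703, 0.0179, 0.0458]
tcp_rot: [1.95, 2.463, 0.0]
wrist_force: [0.2, -1.0, 2.0]
width: 0.178
grip_force: 68.6
```

>>> jog_arm(motion=[[-1,0,0,0.3,0],[-1,0,0,0.3,0],[-1,0,0,0,0]])

```text
time: 25.18
tool_pos: [0.4704, 0.0179, 0.0455]
tcp_rot: [1.95, 2.463, 0.0]
wrist_force: [-1.2, 0.1, 4.1]
width: 0.178
grip_force: 69.6
```

>>> jog_arm(motion=[[-1,0,0,0.3,0],[-1,0,0,0,0]])

```text
time: 25.35
tool_pos: [0.4703, 0.0179, 0.0455]
tcp_rot: [1.95, 2.463, 0.0]
wrist_force: [-2.0, -0.3, 7.1]
width: 0.179
grip_force: 70.0
```

Seating felt: z has stopped and the force is rising. I build up to about 15 N.

>>> jog_arm(motion=[[-1,0,0,0.3,0],[-1,0,0,0.2,0],[-1,0,0,0,0]])

```text
time: 25.6
tool_pos: [0.4704, 0.0179, 0.0455]
tcp_rot: [1.95, 2.463, -0.0]
wrist_force: [-3.8, 0.9, 10.1]
width: 0.176
grip_force: 70.5
```

>>> jog_arm(motion=[[-1,0,0,0.2,0],[-1,0,0,0,0]])

```text
time: 25.77
tool_pos: [0.4704, 0.0179, 0.0455]
tcp_rot: [1.95, 2.463, -0.0]
wrist_force: [-4.3, -0.4, 12.6]
width: 0.18
grip_force: 70.7
```

>>> jog_arm(motion=[[-1,0,0,0.3,0],[-1,0,0,0.2,0],[-1,0,0,0,0],[-1,0,0,0,0]])

```text
time: 26.1
tool_pos: [0.4704, 0.0179, 0.0455]
tcp_rot: [-1.95, -2.463, 0.0]
wrist_force: [-4.9, -0.0, 16.2]
width: 0.175
grip_force: 71.3
```

>>> jog_arm(motion=[[-1,0,0,0,0],[-1,0,0,0,0],[-1,0,0,0,0],[-1,0,0,0,0],[-1,0,0,0,0],[-1,0,0,0,0],[-1,0,0,0,0],[-1,0,0,0,0]])

```text
time: 26.77
tool_pos: [0.4704, 0.0179, 0.0454]
tcp_rot: [-1.95, -2.463, 0.0]
wrist_force: [-6.1, 0.0, 16.4]
width: 0.177
grip_force: 71.3
```

Held for more than 0.7 s. I relax the press and release.

>>> jog_arm(motion=[[-1,0,0,-0.6,0],[-1,0,0,-0.6,0],[-1,0,0,-0.4,0],[-0.6,0,0,0,0],[-0.4,0,0,0,0],[-0.2,0,0,0,0],[0,0,0,0,0],[0.2,0,0,0,0],[0.2,0,0,0,0],[0.2,0,0,0,0]])

```text
time: 27.6
tool_pos: [0.4701, 0.018, 0.0452]
tcp_rot: [-1.95, -2.463, 0.0]
wrist_force: [-0.0, -0.3, 0.1]
width: 0.597
grip_force: 0.0
```

>>> jog_arm(motion=[[0.2,0,0,-3,0],[0.2,0,0,-10,0],[0.2,0,0,-20,0],[0.2,0,0,-25,0],[0.2,0,0,-25,0],[0.2,0,0,-20,0],[0.2,0,0,-10,0],[0.2,0,0,0,0],[0.2,0,0,0,0]])

```text
time: 28.35
tool_pos: [0.4704, 0.0179, 0.1587]
tcp_rot: [1.95, 2.462, 0.001]
wrist_force: [0.3, -0.5, -0.4]
width: 0.599
grip_force: 0.0
```

Run:
```python
from h import *
s=bot.read_state();print(s['time'],s['tool_pos'],s['wrist_force'],s['width'])
im,d,K=cam('wrist')
P=cloud(d,K)*1000;Q=cloud(d,(*K[:3],bot.get_calibration('wrist')['tool_from_camera']))*1000
p=P[(abs(Q[...,1])<20)&(Q[...,0]>-25)&(Q[...,0]<78)&(Q[...,2]>20)&(P[...,2]>55)&(P[...,2]<70)]
print(len(p),np.median(p,0)); A=np.c_[p[:,:2],np.ones(len(p))];c=np.linalg.lstsq(A,p[:,2],rcond=None)[0];print('tilt',c[:2])
b,db,Kb=cam('top');T=cloud(db,Kb)*1000
for n,(x,y) in dict(e=(440,-204),b=(460,-320),loupe=(369,-149),case=(666,-176)).items():
    w=T[(np.hypot(T[...,0]-x,T[...,1]-y)<30)&(T[...,2]>5)];print(n,w.mean(0).round(0),len(w))
```

```text
28.35 [0.47042894 0.01791115 0.15874275] [ 0.25031623 -0.5146337  -0.37896037] 0.5992439620000274
4414 [462.50721039  52.66416217  65.22574242]
tilt [ 7.89335490e-05 -6.38886493e-05]
e [ 439. -204.   14.] 79
b [ 461. -319.    8.] 64
loupe [ 369. -147.   30.] 177
case [ 662. -174.   47.] 230
```

```bash
python3 -c "
from workcell import bot
print(bot.finish_job())"
```

```text
the job is handed in; nothing more can be done
None
```

The 30 mm sample is in the cup with the guide plate seated level on both stop collars, pressed home at an estimated 15 N for over half a second and released. The bystanders did not move measurably, and I handed the job in at about 28 s (no verdict was shown).

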